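# Slide the top sharpening stone off the pile

## Task

Slide the top sharpening stone of the pile of three off endways onto the bed of the raised stone holder next to the pile, keeping it flat and at its level rather than lifting it off, and let go when it lies wholly on the bed, in its middle and square with it. The two stones below must stay as they are, and leave the gouge, the sanding block and the finger plane alone.

Things in the scene. Friction and masses are not known exactly. Their poses are not given: they have to be found in the camera images.
- stone_top_c (a point): the top stone of the pile of three: a plain grey oblong sharpening stone, 150 long x 50 wide x 25 mm thick, about 0.3 to 0.6 kg, two-tone grey; point at its centre, half-way up; y along its length, x across its width, z up. Its underside starts 62 mm above the stand's underside
- stone_mid_c (a point): the middle stone of the pile: a plain grey oblong sharpening stone, 150 long x 50 wide x 25 mm thick, about 0.3 to 0.6 kg, two-tone grey; point at its centre, half-way up; y along its length, x across its width, z up. It must stay
- stone_low_c (a point): the lowest stone of the pile: a plain grey oblong sharpening stone, 150 long x 50 wide x 25 mm thick, about 0.3 to 0.6 kg, two-tone grey; point at its centre, half-way up; y along its length, x across its width, z up. It must stay
- pile_stand: flat wooden stand under the pile, fixed, 170 x 66 x 12 mm; origin at the centre of its underside, 3 mm above the bench on a thin rubber mat; y along its length, z up. The stones lie lengthwise on it, within about 4 mm and 3 degrees
- bed (a point): centre of the bed, the flat cork-covered top of the stone holder: a fixed wooden bridge 80 wide x 190 long with a clear top without rims, 59 mm above its underside (62 mm above the bench), so 3 mm below the underside of the top stone; y along its length, x across, z up. It stands end to end with the pile stand, in line with it to within 3 mm, at its one end or the other; a gap of up to 20 mm lies between them
- gouge_c (a point): gouge with a dark handle, 244 mm long, 30 mm high, lying along the mat's near edge; point at its middle; leave alone
- sanding_block_c (a point): cork sanding block, 90 x 46 x 27 mm, on the far side of the mat; point at its centre; leave alone
- finger_plane_c (a point): small brass finger plane, 60 x 29 x 31 mm, on the far side of the mat; point at its centre; leave alone

How it is judged:
By the outcome, as a careful person would: the job done as asked, in the order asked, and still so for the second after the job is handed in, with the robot touching nothing.
It also fails if it takes over 35 s, if anything falls off the work surface, if the arm or the gripper's body presses on something with over 40 N, if the wrist force passes 120 N, or if a joint passes its speed limit or range.

## Robot

A 6-joint arm with a two-finger parallel gripper is mounted at the origin on a cart in front of the work surface, level with it; the furniture and walls round the work are solid. World frame = base frame: x ahead of the robot, y to its left, z up, the work surface at z = 0. Lengths are in m, angles in rad, forces in N, time in s.
With the tool pointing down it reaches from about 0.35 to 0.8 m from the base axis. Payload 7.3 kg.
Tool frame: the origin (TCP) lies at the very end of the fingers, on their centre line; the grasp point (between the pads) lies 19 mm behind it; z points along the fingers, y is the direction in which the jaws open and shut (so a half turn about z gives the same grasp; the last joint's range is limited). The gripper opens to 85 mm and grips with 20 to 120 N. Pads are 22 mm wide; open, the fingers measure 114 mm over their backs; the gripper's body (76 mm by 85 mm) begins 54 mm behind the grasp point. The pads swing forward as they close: fully open they stand 13 mm farther back than shut.
Start: joints at [1.039, 0.342, 1.524, -0, 1.275, -0.146], TCP at [0.198, 0.486, 0.231] pointing down, gripper open.
Joint ranges: [-2.53, 2.53], [-0.77, 2.02], [0.04, 2.7], [-1, 4.14], [0.28, 2.66], [-3.11, 3.11]. Speed limits (rad/s): [2.57, 2.57, 3.14, 3.14, 3.14, 3.14].

## Interface

Orientations are given as a rotation vector (axis times angle).
In Python, from station import get_obs, snapshot, finish_job gives the robot as it stands. The module is installed in compiled form; this text tells all that it offers.
- The arm moves only by the tool step_arm, never from a script. Its argument "steps" is a list of rows, each a list of 7 numbers: the opening, from -1 (shut) to 1 (fully open), then the shift along the tool's x, y, z in mm, then the turn, a rotation vector about the tool's x, y, z in degrees. A call has exactly 5 rows; each row shifts and turns the pose as measured when the row begins, along the tool's axes as they then stand; what a row does not reach is not made up. A row lasts 1/8 s, in which the tool goes at most 62.5 mm and 10.7 degrees, less where a joint would pass 70% of its speed; a pose out of reach is approached as far as the arm can. A call is refused whole if a number of a shift passes 62.5 or a number of a turn 10.7, either way. A call with a gripper value outside its range is refused whole. The fingers move at their own pace and stop on an object; "grip_force" is the grip in N (left out, the last holds). Time passes only in rows, so rows that do not move let the fingers close, or fill a call up. It gives the time, the measured TCP pose, the force and the opening at its end, in the units of the state.
- get_obs(): the state, without advancing time (a new reading comes with each control period).
- snapshot(name): name is "scene" or "top" or "wrist"; returns a dict with "pixels" (480x640x3 uint8, blue, green, red), "z_map" (480x640 float32, m along the optical axis (not along the pixel's ray), 0 where there is no reading), "fx", "fy", "cx", "cy" (pixels), "rvec" (rotation vector, rad) and "tvec" (3), from world to camera coordinates, as OpenCV has them. Camera axes: x right, y down, z forward; pixel columns grow to the right and rows downward; lengths in m; the calibration is good to about 2 mm. The wrist camera is an equidistant fisheye: a pixel r from the principal point sees the ray r / f radians off the axis. A picture is of the moment at which its call begins.
- finish_job(): hands the job in, once; it reports no verdict.
The state is a dict: "t": time; "joint_positions": joint angles; "qd": joint speeds; "joint_torque": joint torques, N m; "position": TCP position; "tcp_rot": TCP orientation; "ft_force": force on the tool from outside, world axes, zero at the start; "ft_torque": the same for the moment, N m; "grip_width": finger opening in m.
Only numpy, scipy, OpenCV 4.12 (cv2) and the standard library are available. Lean on these libraries where they do the work, as an engineer would, in place of code of your own. Each camera call takes 0.05 s, during which the arm holds its last target. There are 200 camera calls.

## Working session

There is one attempt and no reset: what is moved stays moved. The work goes in short steps, Python scripts to look and compute and a tool call to move; the robot and the scene stay as the last step left them, time stands still between calls to the robot, and variables do not carry over. Pictures are saved under pics/ and viewed, about 8 in all and at most 12, crops included, and the job is handed in when it is done.

Besides the shell and the picture viewer there is one more tool, called after "Emit:" in YAML: its name, and indented under it one key for each argument. step_arm: Moves the arm, as the interface text tells. Its arguments: {"type":"object","properties":{"steps":{"type":"array","items":{"type":"array","items":{"type":"number"}}},"grip_force":{"type":"number"}},"required":["steps"]}

```bash
mkdir -p pics; cat > h.py <<'E'
import numpy as np, cv2
from station import get_obs, snapshot, finish_job
R=lambda r: cv2.Rodrigues(np.array(r,float))[0]
def cloud(s):
    z=s["z_map"]; v,u=np.mgrid[:480,:640]
    P=np.stack([(u-s["cx"])/s["fx"]*z,(v-s["cy"])/s["fy"]*z,z],-1)
    W=(P-np.ravel(s["tvec"]))@R(np.ravel(s["rvec"]))
    W[z==0]=np.nan
    return W
E
python3 - <<'E'
from h import *
o=get_obs(); print(o["t"],o["position"],o["tcp_rot"],o["grip_width"]);print(R(o["tcp_rot"]).round(3))
for n in("top","scene"):
    s=snapshot(n); cv2.imwrite(f"pics/{n}0.png",s["pixels"]); np.savez(f"{n}0.npz",**s)
    W=cloud(s); print(n,s["fx"],s["rvec"],s["tvec"])
E
```

```text
0.0 [0.19733594 0.48606551 0.23061306] [-6.02166723e-01 -3.08281624e+00  2.32474925e-03] 0.0853992892525834
[[-0.926  0.376 -0.001]
 [ 0.376  0.926 -0.001]
 [ 0.    -0.002 -1.   ]]
top 538.0651670015658 [ 2.15767432 -2.18739855  0.1264092 ] [-0.04911789  0.54808441  0.8848664 ]
scene 457.8959627058228 [ 2.18451365 -0.78008908  0.34068778] [-0.46112004  0.27656758  0.69523199]
```

View pics/top0.png

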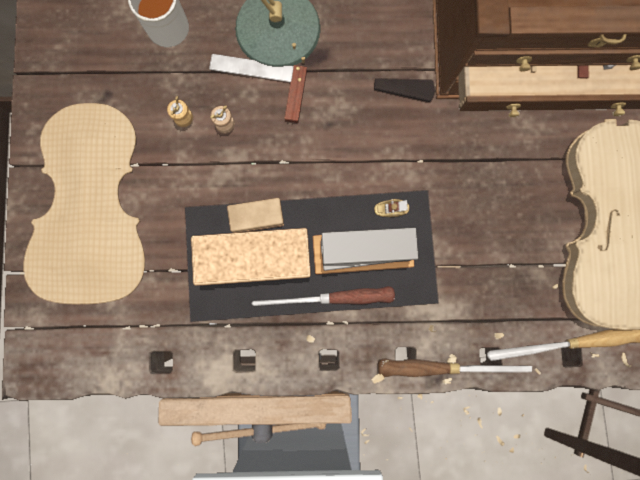

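View pics/scene0.png

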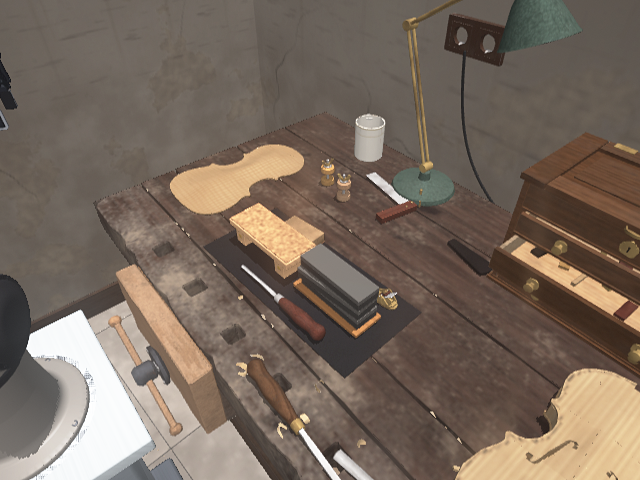

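The top view shows the top stone (grey, about (370,247)) with the bed (speckled cork, about (250,257)) to its left, which is world +y. The gouge lies near at (325,298). The block (255,214) and plane (392,208) are on the far side.

```bash
cat >> h.py <<'E'
def ray_plane(s,px,z):
    Rm=R(np.ravel(s["rvec"])); c=-Rm.T@np.ravel(s["tvec"])
    d=np.c_[(px[:,0]-s["cx"])/s["fx"],(px[:,1]-s["cy"])/s["fy"],np.ones(len(px))]@Rm
    return (c+d*((z-c[2])/d[:,2])[:,None])[:,:2]
def find(s,zlo,zhi,zp,box):
    W=cloud(s); x,y,z=W[...,0],W[...,1],W[...,2]
    m=((z>zlo)&(z<zhi)&(x>box[0])&(x<box[1])&(y>box[2])&(y<box[3])).astype(np.uint8)
    m=cv2.morphologyEx(m,cv2.MORPH_OPEN,np.ones((3,3)))
    n,l,st,_=cv2.connectedComponentsWithStats(m); k=1+np.argmax(st[1:,4]); m=(l==k).astype(np.uint8)
    c=cv2.findContours(m,cv2.RETR_EXTERNAL,cv2.CHAIN_APPROX_NONE)[0]; c=max(c,key=cv2.contourArea)[:,0].astype(float)
    p=ray_plane(s,c,zp); r=cv2.minAreaRect((p*1000).astype(np.float32))
    b=cv2.boxPoints(r); e=max([b[1]-b[0],b[2]-b[1]],key=np.linalg.norm); e=e*np.sign(e[1])
    return np.array(r[0]).round(1),np.array(r[1]).round(1),"yaw of y axis deg %.2f"%np.degrees(np.arctan2(-e[0],e[1])),"z med %.4f"%np.median(z[m>0])
E
python3 - <<'E'
from h import *
for n in("top0","scene0"):
    s=dict(np.load(n+".npz")); W=cloud(s)
    if n=="top0": 
        for u,v in((250,257),(370,247),(210,300),(255,214),(392,208),(360,296),(325,298)): print(u,v,W[v,u].round(4))
        b=W[257,250]; t=W[247,370]
    box=(b[0]-.08,b[0]+.08,t[1]-.12,b[1]+.13)
    print(n,"stone",find(s,.082,.098,.090,box)); print(n,"bed",find(s,.055,.069,.062,box))
E
```

```text
250 257 [0.5124 0.0539 0.0597]
370 247 [ 0.5237 -0.1394  0.0891]
210 300 [0.4431 0.1288 0.0053]
255 214 [0.5876 0.0486 0.0307]
392 208 [ 0.5959 -0.1859  0.0251]
360 296 [ 0.4464 -0.1272  0.0282]
325 298 [ 0.4438 -0.0685  0.0212]
top0 stone (array([ 526.3, -138.9]), array([ 50.3, 149.7]), 'yaw of y axis deg 2.39', 'z med 0.0896')
top0 bed (array([514.3,  52.6]), array([ 79.4, 188.5]), 'yaw of y axis deg 3.43', 'z med 0.0612')
scene0 stone (array([ 524.1, -140.6]), array([ 54.8, 154.3]), 'yaw of y axis deg 2.42', 'z med 0.0901')
scene0 bed (array([511.5,  49.7]), array([ 81.5, 192.7]), 'yaw of y axis deg 3.34', 'z med 0.0622')
```

```bash
cat >> h.py <<'E'
def plan(xyz,yaw,n):
    """straight world line to xyz (m), tool down with tool y at yaw deg, in n rows"""
    o=get_obs(); Rc=R(o["tcp_rot"]); y=np.radians(yaw); c,s=np.cos(y),np.sin(y)
    Rt=np.array([[-s,c,0],[c,s,0],[0,0,-1.]]).T; Rt=np.array([[-s,c,0.],[c,s,0.],[0,0,-1.]])
    w=cv2.Rodrigues(Rc.T@Rt)[0].ravel(); d=(np.array(xyz)-o["position"])*1000
    for i in range(n): print((R(w*i/n).T@Rc.T@d/n).round(1),np.degrees(w/n).round(2))
    print("t %.2f"%o["t"],"err mm",d.round(1),"F",np.round(o["ft_force"],1),"w %.4f"%o["grip_width"])
E
python3 - <<'E'
from h import *
plan((.526,-.139,.18),2.4,15)
E
```

```text
[-36.  -30.4   3.4] [-0.01  0.    4.37]
[-38.2 -27.5   3.4] [-0.01  0.    4.37]
[-40.2 -24.5   3.4] [-0.01  0.    4.37]
[-41.9 -21.4   3.4] [-0.01  0.    4.37]
[-43.4 -18.2   3.4] [-0.01  0.    4.37]
[-44.7 -14.8   3.4] [-0.01  0.    4.37]
[-45.7 -11.4   3.4] [-0.01  0.    4.37]
[-46.4  -7.8   3.4] [-0.01  0.    4.37]
[-46.9  -4.3   3.4] [-0.01  0.    4.37]
[-47.1  -0.7   3.4] [-0.01  0.    4.37]
[-47.    2.9   3.4] [-0.01  0.    4.37]
[-46.6   6.4   3.4] [-0.01  0.    4.37]
[-46.   10.    3.4] [-0.01  0.    4.37]
[-45.1  13.5   3.4] [-0.01  0.    4.37]
[-44.   16.8   3.4] [-0.01  0.    4.37]
t 0.10 err mm [ 328.6 -625.1  -50.7] F [ 1.3  0.4 -0.7] w 0.0856
```

Emit:
step_arm:
  steps:
    - [1,-36,-30,3,0,0,4.4]
    - [1,-38,-27.5,3,0,0,4.4]
    - [1,-40,-24.5,3,0,0,4.4]
    - [1,-42,-21.5,3,0,0,4.4]
    - [1,-43.5,-18,3,0,0,4.4]
  grip_force: 40

```text
t: 0.72
position: [0.307, 0.2738, 0.2137]
tcp_rot: [-1.187, -2.907, 0.005]
ft_force: [0.9, 0.1, 0.3]
grip_width: 0.0857
```

Emit:
step_arm:
  steps:
    - [1,-44.5,-15,3,0,0,4.4]
    - [1,-45.5,-11.5,3,0,0,4.4]
    - [1,-46.5,-8,3,0,0,4.4]
    - [1,-47,-4,3,0,0,4.4]
    - [1,-47,-1,3,0,0,4.4]

```text
t: 1.35
position: [0.4146, 0.0562, 0.198]
tcp_rot: [-1.737, -2.616, 0.006]
ft_force: [1.0, 0.9, -0.4]
grip_width: 0.0853
```

```bash
python3 - <<'E'
from h import *
plan((.526,-.139,.16),2.4,8)
E
```

```text
[-27.9   3.4   4.8] [-0.02  0.01  2.55]
[-27.7   4.6   4.8] [-0.02  0.01  2.55]
[-27.5   5.8   4.8] [-0.02  0.01  2.55]
[-27.2   7.1   4.8] [-0.02  0.01  2.55]
[-26.8   8.3   4.8] [-0.02  0.01  2.55]
[-26.5   9.4   4.8] [-0.02  0.01  2.55]
[-26.   10.6   4.7] [-0.02  0.01  2.55]
[-25.5  11.8   4.7] [-0.02  0.01  2.55]
t 1.35 err mm [ 111.4 -195.2  -38. ] F [ 1.   0.9 -0.4] w 0.0853
```

Emit:
step_arm:
  steps:
    - [1,-28,3.5,4.8,0,0,2.6]
    - [1,-27.5,4.5,4.8,0,0,2.6]
    - [1,-27.5,6,4.8,0,0,2.6]
    - [1,-27,7,4.8,0,0,2.6]
    - [1,-27,8,4.8,0,0,2.6]

```text
t: 1.98
position: [0.4845, -0.0722, 0.1719]
tcp_rot: [-2.035, -2.389, 0.008]
ft_force: [0.1, 0.1, -0.3]
grip_width: 0.0852
```

```bash
python3 - <<'E'
from h import *
plan((.526,-.139,.13),2.4,4)
E
```

```text
[-18.1   7.7  10.5] [-0.08  0.02  1.69]
[-17.9   8.2  10.5] [-0.08  0.02  1.69]
[-17.6   8.7  10.5] [-0.08  0.02  1.69]
[-17.4   9.2  10.5] [-0.08  0.02  1.69]
t 1.98 err mm [ 41.5 -66.8 -41.9] F [ 0.1  0.1 -0.3] w 0.0852
```

Emit:
step_arm:
  steps:
    - [1,-18,7.5,10,-0.1,0,1.7]
    - [1,-18,8,10,-0.1,0,1.7]
    - [1,-17.5,8.5,10,-0.1,0,1.7]
    - [1,-17.5,9,10,-0.1,0,1.7]
    - [1,0,0,0,0,0,0]

```text
t: 2.6
position: [0.5269, -0.1432, 0.1274]
tcp_rot: [-2.183, -2.257, 0.001]
ft_force: [0.8, -0.0, 1.2]
grip_width: 0.0857
```

```bash
python3 - <<'E'
from h import *
s=snapshot("wrist"); cv2.imwrite("pics/w1.png",s["pixels"])
s=snapshot("scene"); cv2.imwrite("pics/s1.png",s["pixels"][200:380,180:460].repeat(2,0).repeat(2,1))
plan((.526,-.139,.068),2.4,4)
E
```

```text
[ 0.8 -0.1 15.1] [-0.01 -0.01 -0.1 ]
[ 0.8 -0.1 15.1] [-0.01 -0.01 -0.1 ]
[ 0.8 -0.1 15.1] [-0.01 -0.01 -0.1 ]
[ 0.8 -0.1 15.1] [-0.01 -0.01 -0.1 ]
t 2.70 err mm [ -0.6   3.1 -60.4] F [-0.1 -0.4 -0.2] w 0.0854
```

View pics/w1.png

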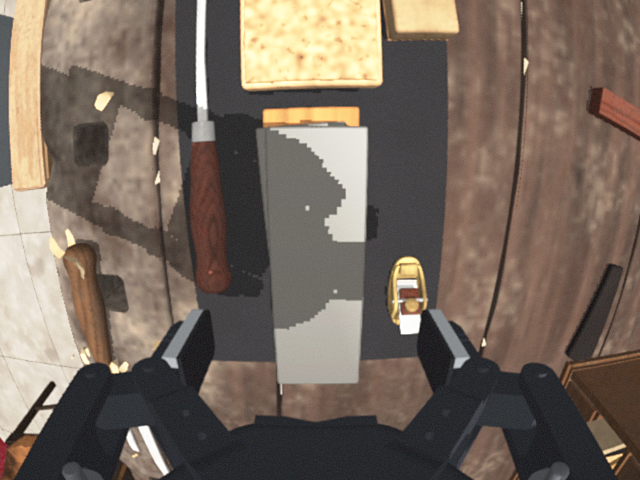

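View pics/s1.png

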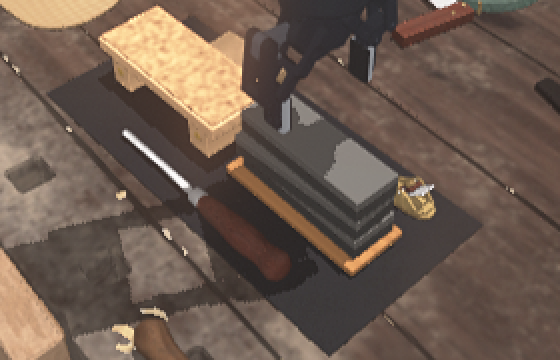

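The wrist view shows the stone (columns 273–363 at the finger row) centred between the open jaws (212–422) and parallel to them. In the scene crop the fingers straddle the stone near its middle. Next I go down beside the stone, keeping the tips above the middle one.

Emit:
step_arm:
  steps:
    - [1,1,0,15,0,0,-0.1]
    - [1,1,0,15,0,0,-0.1]
    - [1,1,0,15,0,0,-0.1]
    - [1,0.5,0,12,0,0,-0.1]
    - [1,0,0,0,0,0,0]
  grip_force: 40

```text
t: 3.32
position: [0.5255, -0.1364, 0.0675]
tcp_rot: [-2.17, -2.269, 0.0]
ft_force: [1.2, 1.0, 0.4]
grip_width: 0.0853
```

```bash
python3 - <<'E'
from h import *
plan((.526,-.139,.068),2.4,1)
E
```

```text
[-2.6  0.3 -0.5] [-0.08 -0.06  0.17]
t 3.33 err mm [ 0.5 -2.6  0.5] F [1.2 1.  0.4] w 0.0853
```

Emit:
step_arm:
  steps:
    - [0.32,0,0,0,0,0,0]
    - [0.32,0,0,0,0,0,0]
    - [0.32,0,0,0,0,0,0]
    - [0.32,0,0,0,0,0,0]
    - [0.32,0,0,0,0,0,0]
  grip_force: 30

```text
t: 3.95
position: [0.5266, -0.137, 0.0689]
tcp_rot: [2.171, 2.27, 0.001]
ft_force: [-0.4, -0.2, 0.2]
grip_width: 0.0564
```

```bash
python3 - <<'E'
from h import *
plan((.526,-.139,.068),2.4,1)
s=snapshot("wrist"); cv2.imwrite("pics/w2.png",s["pixels"])
s=snapshot("scene"); 
cv2.imwrite("pics/s2.png",cv2.resize(s["pixels"][210:350,230:430],None,fx=4,fy=4,interpolation=cv2.INTER_NEAREST))
E
```

```text
[-2.  -0.6  0.9] [0.08 0.01 0.16]
t 3.95 err mm [-0.6 -2.  -0.9] F [-0.4 -0.2  0.2] w 0.0564
```

View pics/s2.png

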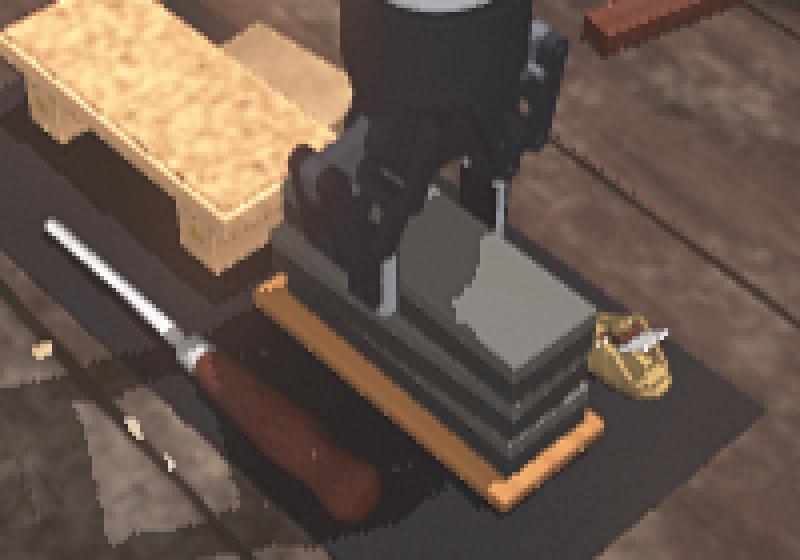

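View pics/w2.png

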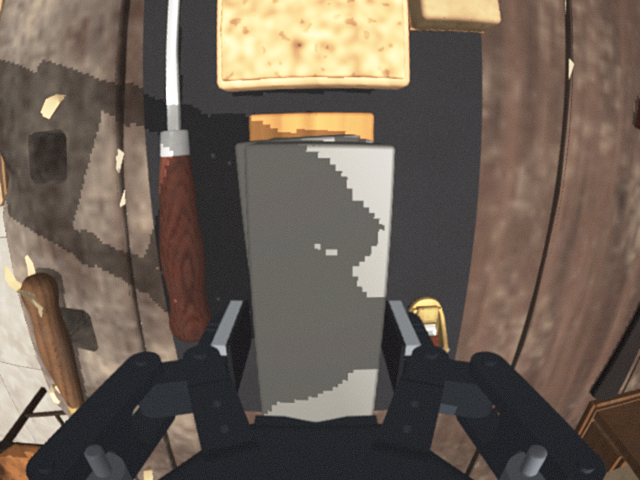

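The wrist view shows even gaps of about 8 px on each side, the jaws parallel to the stone. In the scene crop the near fingertip at (385,315) lies close to the seam with the middle stone, so I'll check the tip's height by depth.

```bash
python3 - <<'E'
from h import *
s=snapshot("scene"); W=cloud(s); x,y,z=W[...,0],W[...,1],W[...,2]
m=(x>.46)&(x<.496)&(abs(y+.137)<.03)&(z>.045)&(z<.12)
P=W[m]; P=P[np.argsort(P[:,2])]; print(len(P)); print(P[:14].round(4)); 
print("stone",find(s,.082,.098,.090,(.4,.62,-.25,-.14)))
E
```

```text
175
[[ 0.4949 -0.1096  0.0461]
 [ 0.4958 -0.1172  0.0466]
 [ 0.4956 -0.1147  0.0473]
 [ 0.4943 -0.1076  0.0475]
 [ 0.4952 -0.1122  0.0481]
 [ 0.4959 -0.1171  0.0491]
 [ 0.4957 -0.1203  0.0493]
 [ 0.4946 -0.1101  0.0494]
 [ 0.4955 -0.1119  0.0503]
 [ 0.4953 -0.115   0.0504]
 [ 0.4959 -0.1143  0.0521]
 [ 0.4955 -0.1119  0.053 ]
 [ 0.4947 -0.1101  0.0547]
 [ 0.496  -0.1085  0.0551]]
stone (array([ 522.7, -178.4]), array([81.8, 78.8]), 'yaw of y axis deg -88.54', 'z med 0.0901')
```

```bash
python3 - <<'E'
from h import *
s=snapshot("scene"); W=cloud(s); x,y,z=W[...,0],W[...,1],W[...,2]
# column by column through fingertip: full-res cols 315..328, rows 275..300
for u in (320,324,327):
    print(u,[tuple((W[v,u]*1000).round(0).astype(int)) for v in range(276,302,2)])
E
```

```text
320 [(np.int64(477), np.int64(-150), np.int64(120)), (np.int64(485), np.int64(-140), np.int64(101)), (np.int64(485), np.int64(-139), np.int64(95)), (np.int64(485), np.int64(-140), np.int64(91)), (np.int64(485), np.int64(-139), np.int64(86)), (np.int64(498), np.int64(-124), np.int64(59)), (np.int64(497), np.int64(-125), np.int64(55)), (np.int64(497), np.int64(-124), np.int64(49)), (np.int64(497), np.int64(-125), np.int64(44)), (np.int64(502), np.int64(-118), np.int64(29)), (np.int64(502), np.int64(-118), np.int64(24)), (np.int64(501), np.int64(-119), np.int64(20)), (np.int64(500), np.int64(-121), np.int64(17))]
324 [(np.int64(489), np.int64(-146), np.int64(108)), (np.int64(490), np.int64(-145), np.int64(102)), (np.int64(488), np.int64(-146), np.int64(99)), (np.int64(489), np.int64(-145), np.int64(93)), (np.int64(490), np.int64(-144), np.int64(86)), (np.int64(489), np.int64(-145), np.int64(82)), (np.int64(491), np.int64(-143), np.int64(75)), (np.int64(498), np.int64(-134), np.int64(57)), (np.int64(497), np.int64(-136), np.int64(53)), (np.int64(498), np.int64(-134), np.int64(46)), (np.int64(502), np.int64(-129), np.int64(34)), (np.int64(503), np.int64(-129), np.int64(27)), (np.int64(502), np.int64(-129), np.int64(22))]
327 [(np.int64(492), np.int64(-149), np.int64(109)), (np.int64(493), np.int64(-149), np.int64(103)), (np.int64(494), np.int64(-148), np.int64(97)), (np.int64(493), np.int64(-149), np.int64(93)), (np.int64(492), np.int64(-149), np.int64(89)), (np.int64(493), np.int64(-149), np.int64(83)), (np.int64(494), np.int64(-147), np.int64(76)), (np.int64(500), np.int64(-140), np.int64(61)), (np.int64(499), np.int64(-141), np.int64(57)), (np.int64(498), np.int64(-143), np.int64(54)), (np.int64(499), np.int64(-142), np.int64(47)), (np.int64(498), np.int64(-143), np.int64(44)), (np.int64(503), np.int64(-137), np.int64(29))]
```

The tips are at about z 74 mm, 9 mm clear of the middle stone. I go 2 mm lower and close.

Emit:
step_arm:
  steps:
    - [0.32,-1,0,2.5,0,0,0]
    - [0.1,0,0,0,0,0,0]
    - [0,0,0,0,0,0,0]
    - [-0.1,0,0,0,0,0,0]
    - [-0.2,0,0,0,0,0,0]
  grip_force: 30

```text
t: 4.78
position: [0.5268, -0.138, 0.0662]
tcp_rot: [2.17, 2.269, 0.002]
ft_force: [1.2, 0.4, 0.3]
grip_width: 0.0494
```

```bash
python3 - <<'E'
from h import *
o=get_obs(); print(R(o["tcp_rot"]).round(4).tolist())
plan((.514,.0525,.066),3.4,19)
s=snapshot("top"); print("stone ends", find(s,.082,.098,.090,(.4,.62,-.25,-.16)), find(s,.055,.069,.062,(.43,.60,-.05,.16)))
E
```

```text
[[-0.0447, 0.999, 0.0017], [0.999, 0.0447, -0.0002], [-0.0003, 0.0017, -1.0]]
[10.  -0.2  0. ] [ 0.01  0.   -0.04]
[10.  -0.2  0. ] [ 0.01  0.   -0.04]
[10.  -0.2  0. ] [ 0.01  0.   -0.04]
[10.  -0.2  0. ] [ 0.01  0.   -0.04]
[10.  -0.2  0. ] [ 0.01  0.   -0.04]
[10.  -0.2  0. ] [ 0.01  0.   -0.04]
[10.  -0.2  0. ] [ 0.01  0.   -0.04]
[10.  -0.2  0. ] [ 0.01  0.   -0.04]
[10.  -0.2  0. ] [ 0.01  0.   -0.04]
[10.  -0.2  0. ] [ 0.01  0.   -0.04]
[10.  -0.2  0. ] [ 0.01  0.   -0.04]
[10.  -0.1  0. ] [ 0.01  0.   -0.04]
[10.  -0.1  0. ] [ 0.01  0.   -0.04]
[10.  -0.1  0. ] [ 0.01  0.   -0.04]
[10.  -0.1  0. ] [ 0.01  0.   -0.04]
[10.  -0.1  0. ] [ 0.01  0.   -0.04]
[10.  -0.1  0. ] [ 0.01  0.   -0.04]
[10.  -0.1  0. ] [ 0.01  0.   -0.04]
[10.  -0.1  0. ] [ 0.01  0.   -0.04]
t 4.78 err mm [-12.8 190.5  -0.2] F [1.2 0.4 0.3] w 0.0494Traceback (most recent call last):
  File "<stdin>", line 4, in <module>
  File "h.py", line 18, in find
    n,l,st,_=cv2.connectedComponentsWithStats(m); k=1+np.argmax(st[1:,4]); m=(l==k).astype(np.uint8)
                                                      ~~~~~~~~~^^^^^^^^^^
    return _wrapfunc(a, 'argmax', axis=axis, out=out, **kwds)
    return bound(*args, **kwds)
ValueError: attempt to get argmax of an empty sequence
```

Emit:
step_arm:
  steps:
    - [-0.3,4,0,0,0,0,0]
    - [-0.3,8,0,0,0,0,0]
    - [-0.3,8,0,0,0,0,0]
    - [-0.3,8,0,0,0,0,0]
    - [-0.3,8,0,0,0,0,0]
  grip_force: 40

```text
t: 5.45
position: [0.5252, -0.101, 0.0662]
tcp_rot: [2.17, 2.268, -0.0]
ft_force: [-0.4, -1.8, -0.1]
grip_width: 0.0494
```

```bash
python3 - <<'E'
from h import *
plan((.514,.0525,.0662),3.4,15)
o=get_obs(); print(R(o["tcp_rot"]).round(4).tolist())
s=snapshot("scene"); cv2.imwrite("pics/s3.png",cv2.resize(s["pixels"][210:350,230:430],None,fx=4,fy=4,interpolation=cv2.INTER_NEAREST))
E
```

```text
[10.3 -0.3 -0. ] [ 0.01  0.01 -0.06]
[10.3 -0.3 -0. ] [ 0.01  0.01 -0.06]
[10.3 -0.3 -0. ] [ 0.01  0.01 -0.06]
[10.3 -0.3 -0. ] [ 0.01  0.01 -0.06]
[10.3 -0.2 -0. ] [ 0.01  0.01 -0.06]
[10.3 -0.2 -0. ] [ 0.01  0.01 -0.06]
[10.3 -0.2 -0. ] [ 0.01  0.01 -0.06]
[10.3 -0.2 -0. ] [ 0.01  0.01 -0.06]
[10.3 -0.2 -0. ] [ 0.01  0.01 -0.06]
[10.3 -0.2 -0. ] [ 0.01  0.01 -0.06]
[10.3 -0.2 -0. ] [ 0.01  0.01 -0.06]
[10.3 -0.2 -0. ] [ 0.01  0.01 -0.06]
[10.3 -0.2 -0. ] [ 0.01  0.01 -0.06]
[10.3 -0.2 -0. ] [ 0.01  0.01 -0.06]
[10.3 -0.1 -0. ] [ 0.01  0.01 -0.06]
t 5.45 err mm [-11.2 153.5   0. ] F [-0.4 -1.8 -0.1] w 0.0494
[[-0.0444, 0.999, 0.002], [0.999, 0.0444, -0.002], [-0.0021, 0.002, -1.0]]
```

View pics/s3.png

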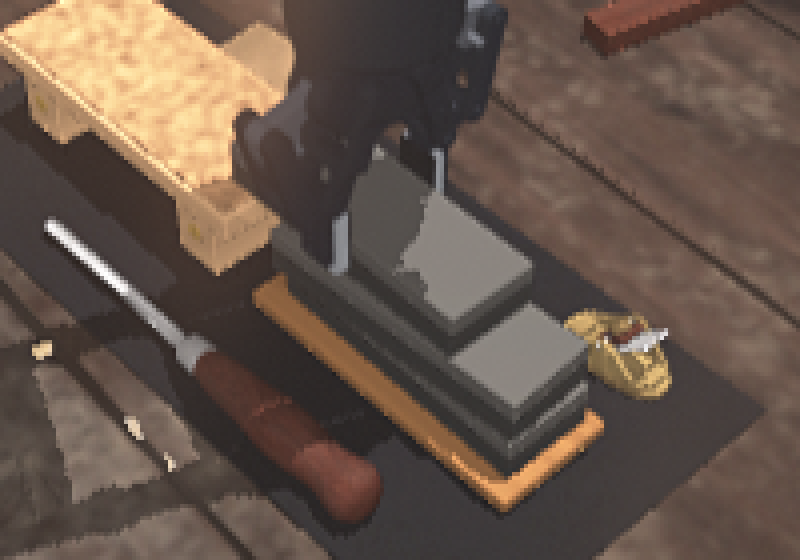

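The scene shows the top stone slid about 37 mm toward the bed, flat. The middle and lower stones (corners (515,415) and (510,470)) are where they were.

Emit:
step_arm:
  steps:
    - [-0.3,8,-0.3,0,0,0,-0.1]
    - [-0.3,10,-0.3,0,0,0,-0.1]
    - [-0.3,10,-0.3,0,0,0,-0.1]
    - [-0.3,10,-0.3,0,0,0,-0.1]
    - [-0.3,10,-0.3,0,0,0,-0.1]

```text
t: 6.12
position: [0.5209, -0.0491, 0.0661]
tcp_rot: [2.159, 2.279, 0.0]
ft_force: [0.5, -2.9, 0.3]
grip_width: 0.0493
```

Emit:
step_arm:
  steps:
    - [-0.3,10,-0.2,0,0,0,0]
    - [-0.3,10,-0.2,0,0,0,0]
    - [-0.3,10,-0.2,0,0,0,0]
    - [-0.3,10,-0.2,0,0,0,0]
    - [-0.3,10,-0.2,0,0,0,0]

```text
t: 6.75
position: [0.5164, 0.0046, 0.0657]
tcp_rot: [2.159, 2.28, -0.001]
ft_force: [0.2, -2.5, -1.1]
grip_width: 0.0491
```

```bash
python3 - <<'E'
from h import *
plan((.514,.0525,.0662),3.4,5)
E
```

```text
[ 9.6  0.  -0.1] [ 0.01  0.02 -0.06]
[ 9.6  0.  -0.1] [ 0.01  0.02 -0.06]
[ 9.6  0.1 -0.1] [ 0.01  0.02 -0.06]
[ 9.6  0.1 -0.1] [ 0.01  0.02 -0.06]
[ 9.6  0.1 -0.1] [ 0.01  0.02 -0.06]
t 6.75 err mm [-2.4 47.9  0.5] F [ 0.2 -2.5 -1.1] w 0.0491
```

Emit:
step_arm:
  steps:
    - [-0.3,10,0,-0.2,0,0,-0.1]
    - [-0.3,10,0,-0.2,0,0,-0.1]
    - [-0.3,10,0,-0.1,0,0,0]
    - [-0.3,9,0,0,0,0,0]
    - [-0.3,5,0,0,0,0,0]

```text
t: 7.38
position: [0.5117, 0.0534, 0.0645]
tcp_rot: [-2.153, -2.283, 0.004]
ft_force: [0.0, -0.1, -5.2]
grip_width: 0.0492
```

```bash
cat > m.py <<'E'
from h import *
plan((.514,.0525,.0662),3.4,1)
o=get_obs(); print(R(o["tcp_rot"]).round(4).tolist())
s=snapshot("top"); W=cloud(s)
# edges of stone and bed: colour mask grey vs cork, rays to planes
hsv=cv2.cvtColor(s["pixels"],cv2.COLOR_BGR2HSV); z=W[...,2]
box=(W[...,0]>.45)&(W[...,0]<.58)&(W[...,1]>-.05)&(W[...,1]<.16)
for nm,m,zp in(("stone",box&(z>.08)&(z<.096),.088),("bed",box&(z>.054)&(z<.07),.062)):
    P=W[m]; print(nm,m.sum(),"x",np.percentile(P[:,0],[.5,99.5]).round(4),"y",np.percentile(P[:,1],[.5,99.5]).round(4))
cv2.imwrite("pics/t4.png",cv2.resize(s["pixels"][180:330,170:440],None,fx=2.9,fy=2.9,interpolation=cv2.INTER_NEAREST))
w=snapshot("wrist"); cv2.imwrite("pics/w4.png",w["pixels"])
E
python3 m.py
```

```text
[-1.   2.3 -1.7] [-0.24 -0.05 -0.05]
t 7.38 err mm [ 2.3 -0.9  1.7] F [ 0.  -0.1 -5.2] w 0.0492
[[-0.0584, 0.9983, -0.0042], [0.9983, 0.0584, 0.0006], [0.0008, -0.0042, -1.0]]
stone 473 x [0.4891 0.5384] y [-0.0234  0.0086]
bed 1063 x [0.471  0.5589] y [-0.0422  0.1449]
```

View pics/w4.png

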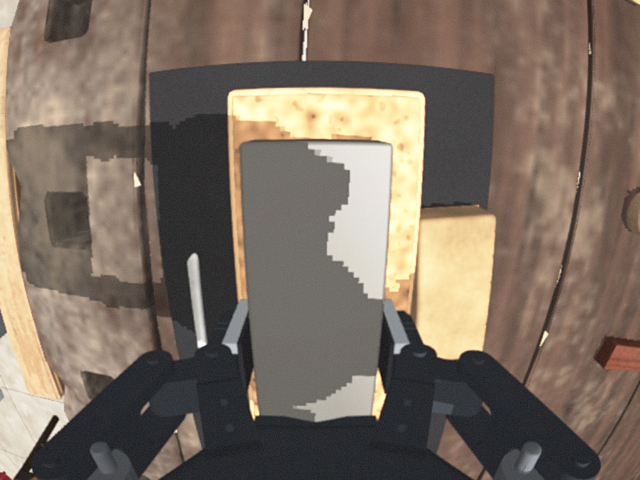

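The wrist view shows the stone over the bed with cork margins of about 13 px on the left and 30 px on the right. The stone must go a few mm toward +x.

Emit:
step_arm:
  steps:
    - [-0.3,0,1.5,-1,-0.2,0,0]
    - [-0.3,0,1.5,-0.5,0,0,0]
    - [-0.3,0,0,0,0,0,0]
    - [-0.3,0,0,0,0,0,0]
    - [-0.3,0,0,0,0,0,0]

```text
t: 8.1
position: [0.5152, 0.0524, 0.0663]
tcp_rot: [-2.157, -2.284, -0.001]
ft_force: [-0.1, -0.0, -4.6]
grip_width: 0.0494
```

```bash
cat > m2.py <<'E'
from h import *
plan((.514,.0535,.0662),3.4,1)
# wrist view edges: rays (equidistant fisheye) cast onto the stone top and bed planes
s=snapshot("wrist"); o=get_obs(); Rm=R(np.ravel(s["rvec"])); c=-Rm.T@np.ravel(s["tvec"]); 
def ray(u,v,z):
    a=np.array([(u-s["cx"])/s["fx"],(v-s["cy"])/s["fy"]]); r=np.linalg.norm(a)
    d=np.r_[a/r*np.sin(r),np.cos(r)]@Rm
    return (c+d*(z-c[2])/d[2])[:2]*1000
hsv=cv2.cvtColor(s["pixels"],cv2.COLOR_BGR2HSV).astype(int)
sat=hsv[...,1]; L=[];Rr=[];BL=[];BR=[]
ztop=o["position"][2]-.0662+.090
zt=min(max(ztop,.087),.09)
for v in range(150,290,5):
    row=sat[v]; g=row<45
    st=np.flatnonzero(g[200:450])+200
    run=max(np.split(st,np.flatnonzero(np.diff(st)>1)+1),key=len); a,b=run[0],run[-1]+1
    k=(row>60)&(hsv[v,:,2]>110)
    i=a-4
    while i>200 and sat[v,i]>55 and hsv[v,i,2]>60:i-=1
    j=b+4
    while j<470 and sat[v,j]>55 and hsv[v,j,2]>90:j+=1
    if v<200: BL.append((i+1,v));BR.append((j,v))
    L.append((a,v));Rr.append((b,v))
def fit(pts,z):
    p=np.array([ray(u-.5,v,z) for u,v in pts]); k=np.polyfit(p[:,1],p[:,0],1); r=p[:,0]-np.polyval(k,p[:,1]); ok=abs(r)<1.5*np.std(r)+.2
    k=np.polyfit(p[ok,1],p[ok,0],1); return k,p[:,1].mean(),r.std()
for nm,a,b,z in(("stone",L,Rr,zt),("bed",BL,BR,.062)):
    (ka,ya,ra),(kb,yb,rb)=fit(a,z),fit(b,z); y=80
    print(nm,"mid x at y=80: %.1f width %.1f yaw %.2f %.2f  rms %.2f %.2f"%((np.polyval(ka,y)+np.polyval(kb,y))/2,np.polyval(kb,y)-np.polyval(ka,y),-np.degrees(np.arctan(ka[0])),-np.degrees(np.arctan(kb[0])),ra,rb))
col=hsv[:,316,:]
for nm,cond,z in(("stone far end",[v for v in range(110,200) if sat[v,280:300].mean()<45][0],zt),): print(nm,cond,ray(290,cond,z))
v=[v for v in range(60,140) if sat[v,280:300].mean()>60 and hsv[v,280:300,2].mean()>150][0]; print("bed far end",v,ray(290,v,.062))
E
python3 m2.py
```

```text
[ 1.2 -1.2  0.1] [ 0.01 -0.03 -0.11]
t 8.10 err mm [-1.2  1.1 -0.1] F [-0.1 -0.  -4.6] w 0.0494
stone mid x at y=80: 515.2 width 49.1 yaw 3.15 3.09  rms 0.11 0.10
bed mid x at y=80: 512.6 width 71.4 yaw 3.74 4.31  rms 0.12 1.97
stone far end 140 [504.40362741 127.73021781]
bed far end 84 [501.40849222 149.04480129]
```

```bash
cat >> m2.py <<'E'
print("bed edges px",[(a,b[0]) for a,b in zip(BL,BR)])
print(fit(BL,.062)[0], [ray(u-.5,v,.062).round(1).tolist() for u,v in BL[::4]+BR[::4]])
print("stone edges",[ray(u-.5,v,zt).round(1).tolist() for u,v in L[::9]+Rr[::9]])
cv2.imwrite("pics/w5.png",cv2.resize(s["pixels"][70:330,200:450],None,fx=2.3,fy=2.3,interpolation=cv2.INTER_NEAREST))
E
python3 m2.py | tail -3
```

```text
bed edges px [((np.int64(220), 150), np.int64(396)), ((np.int64(220), 155), np.int64(396)), ((np.int64(220), 160), np.int64(396)), ((np.int64(221), 165), np.int64(396)), ((np.int64(221), 170), np.int64(397)), ((np.int64(221), 175), np.int64(399)), ((np.int64(221), 180), np.int64(408)), ((np.int64(222), 185), np.int64(408)), ((np.int64(222), 190), np.int64(395)), ((np.int64(222), 195), np.int64(395))]
[-6.16214053e-02  4.81665557e+02] [[474.2, 121.9], [474.7, 113.8], [475.2, 105.5], [544.6, 125.6], [545.8, 117.6], [545.8, 109.3]]
stone edges [[488.1, 124.0], [489.1, 109.1], [489.9, 93.5], [490.8, 76.8], [537.2, 126.7], [537.9, 111.8], [538.9, 96.3], [539.8, 79.6]]
```

View pics/w5.png

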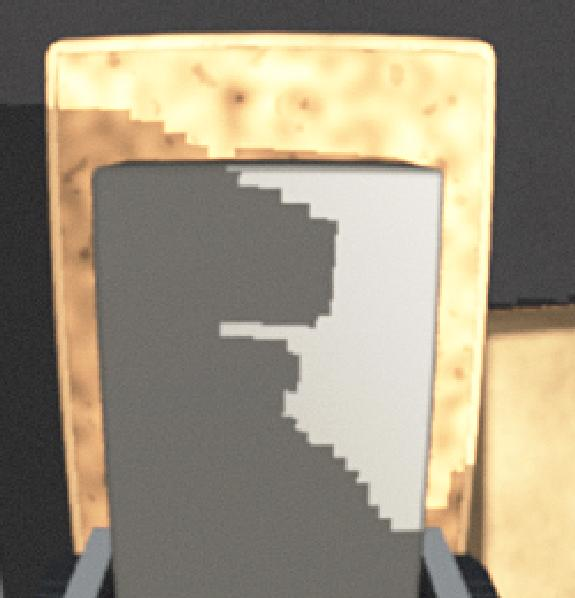

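The crop shows the stone inside the cork with near-equal side margins (crop columns 48–95 and 441–493). The top-camera and wrist estimates differ by about ±1.2 mm, so the stone is centred between them. Next: a small trim, then the 3 mm set-down.

Emit:
step_arm:
  steps:
    - [-0.3,1,0,0,0,0,-0.2]
    - [-0.3,0,0,0.6,0,0,0]
    - [-0.3,0,0,0.8,0,0,0]
    - [-0.3,0,0,0.8,0,0,0]
    - [-0.3,0,0,0,0,0,0]

```text
t: 8.82
position: [0.515, 0.0536, 0.0638]
tcp_rot: [-2.152, -2.288, -0.0]
ft_force: [-0.9, -0.4, -4.4]
grip_width: 0.0493
```

```bash
python3 m2.py|grep -v edges
```

```text
[-0.  -1.1 -2.4] [-0.01 -0.03  0.11]
t 8.82 err mm [-1.  -0.1  2.4] F [-0.9 -0.4 -4.4] w 0.0493
stone mid x at y=80: 515.0 width 49.0 yaw 3.38 3.28  rms 0.11 0.10
bed mid x at y=80: 515.5 width 78.8 yaw 2.45 12.50  rms 0.10 2.38
stone far end 140 [503.93832101 128.87515121]
bed far end 86 [501.0730989  149.10251649]
[-4.28405373e-02  4.79566666e+02] [[474.4, 123.1], [474.5, 115.1], [475.0, 106.9], [547.3, 127.4], [544.0, 119.1], [551.4, 111.6]]
```

Emit:
step_arm:
  steps:
    - [-0.3,0,0,0.4,0,0,0]
    - [-0.3,0,0,0.4,0,0,0]
    - [-0.3,0,0,0.3,0,0,0]
    - [-0.3,0,0,0,0,0,0]
    - [-0.3,0,0,0,0,0,0]

```text
t: 9.5
position: [0.5152, 0.0536, 0.0632]
tcp_rot: [-2.152, -2.288, -0.001]
ft_force: [-0.0, 0.4, -3.8]
grip_width: 0.0491
```

Emit:
step_arm:
  steps:
    - [-0.3,0,0,0.5,0,0,0]
    - [-0.3,0,0,0.5,0,0,0]
    - [-0.3,0,0,0.3,0,0,0]
    - [-0.3,0,0,0,0,0,0]
    - [-0.3,0,0,0,0,0,0]

```text
t: 10.12
position: [0.5152, 0.0536, 0.0632]
tcp_rot: [2.152, 2.288, 0.002]
ft_force: [-2.6, 0.9, 2.2]
grip_width: 0.049
```

The wrist force went from −4 N to +2 N, so the stone rests on the bed. I open and then rise.

Emit:
step_arm:
  steps:
    - [0.25,0,0,0,0,0,0]
    - [0.35,0,0,0,0,0,0]
    - [0.5,0,0,0,0,0,0]
    - [0.6,0,0,0,0,0,0]
    - [0.6,0,0,0,0,0,0]

```text
t: 10.75
position: [0.5168, 0.0535, 0.0632]
tcp_rot: [2.15, 2.286, 0.005]
ft_force: [-0.3, -0.9, -0.8]
grip_width: 0.0685
```

Emit:
step_arm:
  steps:
    - [0.6,0,0,-8,0,0,0]
    - [0.6,0,0,-20,0,0,0]
    - [0.7,0,0,-40,0,0,0]
    - [0.7,-30,0,-40,0,0,0]
    - [0.7,0,0,0,0,0,0]

```text
t: 11.38
position: [0.5184, 0.023, 0.1762]
tcp_rot: [2.149, 2.287, 0.006]
ft_force: [0.3, 0.3, -0.6]
grip_width: 0.0723
```

Emit:
step_arm:
  steps:
    - [0.7,40,0,-20,0,0,0]
    - [0.7,60,0,0,0,0,0]
    - [0.7,60,0,0,0,0,0]
    - [0.7,60,0,0,0,0,0]
    - [0.7,60,0,0,0,0,0]

```text
t: 12.0
position: [0.5001, 0.3076, 0.1948]
tcp_rot: [2.161, 2.278, 0.002]
ft_force: [0.5, -0.6, 0.9]
grip_width: 0.0729
```

```bash
python3 - <<'E'
from h import *
o=get_obs(); print(o["t"],o["position"],o["grip_width"],o["ft_force"])
s=snapshot("top")
print("stone",find(s,.080,.095,.087,(.45,.6,-.05,.18))); print("mid",find(s,.058,.07,.065,(.45,.6,-.25,-.05)))
W=cloud(s); z=W[...,2]
# bed outline incl. stone: everything above 55 mm
print("bed+stone",find(s,.055,.095,.062,(.45,.6,-.046,.18)))
a=s["pixels"][180:330,170:440]; b=snapshot("scene")["pixels"][180:350,190:460]
f=lambda i:cv2.resize(i,(540,300)); cv2.imwrite("pics/end.png",np.vstack([f(a),f(b)]))
E
```

```text
12.0 [0.50008424 0.30763728 0.19481257] 0.07289202587783272 [ 0.53784481 -0.59087933  0.89054427]
stone (array([513.7,  52. ]), array([ 50.1, 149.7]), 'yaw of y axis deg 3.36', 'z med 0.0864')
mid (array([ 522.5, -137.7]), array([ 50.1, 149.7]), 'yaw of y axis deg 6.19', 'z med 0.0646')
bed+stone (array([514.2,  52.7]), array([ 79.4, 188.6]), 'yaw of y axis deg 3.33', 'z med 0.0840')
```

View pics/end.png

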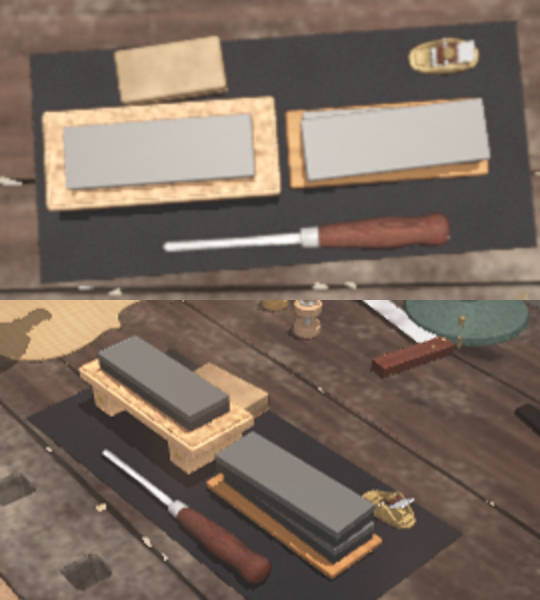

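The final view shows the stone flat and centred on the cork. The middle stone is now visible, at 6.2° yaw, so I check that it didn't turn by comparing its side and end faces with the first picture.

```bash
python3 - <<'E'
from h import *
s0=dict(np.load("scene00.npz")) if 0 else dict(np.load("scene0.npz")); s1=snapshot("scene")
for nm,lo,hi in(("mid",.045,.060),("low",.020,.035)):
  for s in(s0,s1):
    W=cloud(s); P=W[(W[...,2]>lo)&(W[...,2]<hi)&(W[...,0]>.475)&(W[...,0]<.56)&(W[...,1]>-.225)&(W[...,1]<-.07)]
    side=P[(P[:,1]>-.2)&(P[:,0]<.52)]; k=np.polyfit(side[:,1],side[:,0],1); end=P[P[:,1]<-.205]
    print(nm,len(side),"side x at -.14: %.4f yaw %.2f"%(np.polyval(k,-.14),-np.degrees(np.arctan(k[0]))),"end y %.4f"%np.median(end[:,1]),len(end))
g=[cv2.cvtColor(s["pixels"],cv2.COLOR_BGR2GRAY).astype(int)[285:335,345:385] for s in(s0,s1)]
print("grey diff over pile's lower end: mean %.1f, frac>25 %.3f"%(abs(g[0]-g[1]).mean(),(abs(g[0]-g[1])>25).mean()))
t=dict(np.load("top0.npz")); n=snapshot("top")
d=abs(t["pixels"].astype(int)-n["pixels"].astype(int)).max(2)>40
for nm,(u0,u1,v0,v1) in dict(gouge=(250,400,286,308),block=(225,285,197,227),plane=(372,415,197,218)).items(): print(nm,"changed frac %.3f"%d[v0:v1,u0:u1].mean())
E
```

```text
mid 293 side x at -.14: 0.4985 yaw 6.18 end y -0.2109 117
mid 299 side x at -.14: 0.4985 yaw 6.22 end y -0.2110 119
low 222 side x at -.14: 0.5026 yaw 2.51 end y -0.2122 118
low 228 side x at -.14: 0.5026 yaw 2.42 end y -0.2121 115
grey diff over pile's lower end: mean 16.3, frac>25 0.208
gouge changed frac 0.000
block changed frac 0.000
plane changed frac 0.000
```

The lower stones haven't moved: the middle one read 6.2° at the start too. Handing in.

```bash
python3 -c "
from h import *
print(finish_job())"
```

```text
the job is handed in; nothing more can be done
None
```

The top stone now lies flat in the middle of the holder's bed, and I handed the job in at about 12 s. I gripped it across its width and slid it endways at its level. Once it was clear of the pile I lowered it about 3 mm onto the cork and let go. In the last part of the slide the gripper carried its weight.

**Placing:** the last top view puts the stone's centre within about 0.7 mm of the bed's centre and square to it within about 0.1°. Before the set-down, the wrist and top cameras disagreed by about 2 mm sideways, so I placed the stone between their two readings.

**Stones below:** in the depth images before and after, the side and end faces of the two lower stones agree within 0.1 mm and 0.1°. The middle stone sits at 6.2°, but it read the same at the start.

**Other items:** the gouge, sanding block and finger plane show no change in the top view.

**One check that differed:** a brightness comparison over the pile's lower end showed 21% of pixels changed. I put this down to the top stone and its shadow being gone, as the depth readings show no movement.

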